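Strip the dust filter of a vacuum line for cleaning

TASK

Strip the little dust filter: press its wing nut down against the spring, turn it anticlockwise until its wings lie in line with the cross pin and lift it off, then take off the spacer, then the pleated element, one at a time, setting each one down in the white tray before you touch the next. All three end side by side on the tray's floor, the right way up and let go, with the dusty element standing upright and never tipped on the way; leave the tray, the blank flange in it and the bottles where they are.

Things in the scene. Friction and masses are not known exactly. Their poses are not given: they have to be found in the camera images.
- filter_base: fixed aluminium filter foot (bowl already off): round, 94 mm across, 24 mm high, on the worktop either left of the black case or behind its right-hand end (the squeeze bottle has the other place). Origin: centre of its underside, z up. From below upward its upright stud carries: spring seat, pleated element, spacer, wing nut, and above them the cross pin
- stud_top (a point): top end of the steel stud, on its axis, 144 mm above the worktop; the stud is 10 mm thick and stands in the middle of the foot
- cross_pin (a point): middle of the steel cross pin that goes through the stud near its top, 137 mm above the worktop: 6 mm thick, 25 mm long (12.5 mm to either side), lying along the foot's x axis; axes as the foot's
- port_x (a point): mouth of the foot's port tube on its -x side, 64 mm from the stud's axis and 17 mm up (flange 29 mm across); a second such port points to the foot's +y
- seat (a joint): height of the spring seat under the element, m: 0 at the start, negative when pressed (stop at -0.012), +0.004 (stop) once the nut is off, so spacer and element then stand 4 mm higher than at the start. Spring 1.2 N per mm; at the start the stack presses up against the pin with about 8 N
- wing_nut: steel wing nut, 97 mm long over its wings (local x), 26 mm high at the wing tips, 43 mm across its two flat sides (local y = +-21.5 mm, 25 mm long, 12 to 16 mm high): grip it there. Origin: centre of its underside, 126 mm up at the start; z up; 100 g. No thread: a slot 10 mm wide right through along its x lets the cross pin pass once the wings lie along the pin
- nut_groove (a point): floor of the nut's locking groove, on its axis, 8 mm above its underside; axes as the nut's. The groove (4 mm deep) runs at +70 degrees from its x and holds the pin at the start: the nut's yaw is then the foot's less 70 degrees. To free it, press down more than 4 mm (6 to 8 is right, about 16 N), turn 70 degrees anticlockwise from above to a stop, and lift straight up
- spacer: aluminium spacer, 24 mm high in all: below, a 34 mm spigot 4 mm deep that sits in the element's bore, then a flange 62 mm across and 6 mm thick, then a hub 39 mm across and 14 mm high; its 30 mm bore passes the cross pin. Grip it by the hub and lift it straight. Origin: centre of the spigot's underside (102 mm above the worktop at the start), z up; 120 g
- filter_element: pleated paper element with grey end caps: upright cylinder 56 mm across, 70 mm high, bore 36 mm, standing on the spring seat round the stud. Origin: centre of its underside (36 mm above the worktop at the start), z up; about 200 g. Its underside has to be lifted over the stud top
- parts_tray: low white tray, 175 x 245 mm outside, loose (0.7 kg), on the worktop right of the black cord. Origin: centre of its underside; x across it, y along it. Floor 3 mm thick, flat to +-82 mm in x and +-117 mm in y; walls 29 mm high
- flange_blank: blank flange, a pale metal disc 55 mm across and 11 mm thick, lying in the +y half of the tray; stays there. Origin: centre of its underside
- oil_flask: amber bottle, 54 mm across, 124 mm tall, standing about 110 mm from the stud on the foot's +x side; stays there. Origin: centre of its underside
- squeeze_bottle: white squeeze wash bottle, 86 x 110 mm with its bent spout, 200 mm tall, standing in the other of the two places; stays there. Origin: on the worktop under the middle of its outline
- case_top (a point): middle of the top of the closed black instrument case, fixed, about 190 mm (x) by 270 mm (y), 78 mm high. Other fixed things: the blue drawer cabinet behind it, 240 mm high, and the black cord, up to 26 mm high, on the worktop between case and tray

How it is judged:
By the outcome, as a careful person would: the job done as asked, in the order asked, and still so for the second after the job is handed in, with the robot touching nothing.
It also fails if it takes over 72 s, if anything falls off the work surface, if the arm or the gripper's body presses on something with over 40 N, if the wrist force passes 120 N, or if a joint passes its speed limit or range.

ROBOT

A 7-joint arm with a two-finger parallel gripper is mounted at the origin on a cart in front of the work surface, level with it; the furniture and walls round the work are solid. World frame = base frame: x ahead of the robot, y to its left, z up, the work surface at z = 0. Lengths are in m, angles in rad, forces in N, time in s.
With the tool pointing down it reaches from about 0.4 to 0.85 m from the base axis. Payload 10.4 kg.
Tool frame: the origin (TCP) lies at the very end of the fingers, on their centre line; the grasp point (between the pads) lies 19 mm behind it (r.pinch_z is the distance from the TCP to the grasp point, in m); z points along the fingers, y is the line along which they close (so a half turn about z gives the same grasp; the last joint's range is limited). The gripper opens to 87 mm and grips with 3 to 60 N. Pads are 19 mm wide; open, the fingers measure 117 mm over their backs; the gripper's body (75 mm by 190 mm) begins 51 mm behind the grasp point.
Start: joints at [-1.299, 0.332, -0.065, 1.46, 0.022, 1.35, -0.088], TCP at [0.182, 0.598, 0.202] pointing down, gripper open.
Joint ranges: [-2.6, 2.6], [-0.5, 2.12], [-1.47, 1.34], [0.16, 2.42], [-1.27, 4.41], [0.06, 2.06], [-2.6, 2.6]. Speed limits (rad/s): [2.22, 2.22, 2.79, 2.79, 3.14, 3.14, 3.14].

INTERFACE

Orientations are given as a unit quaternion [x, y, z, w].
In Python, from bench import r, camera gives the robot as it stands. The module is installed in compiled form; this text tells all that it offers.
- The arm moves only by the shell command python3 -m pendant 'ROWS' [FORCE]. ROWS is JSON, a list of rows, each an object with "dp": the shift along the tool's x, y, z as a fraction of full scale, a list of three; "rotation": the turn, a rotation vector about the tool's x, y, z as a fraction of full scale, a list of three; "jaw": the opening, from 0 (shut) to 1 (fully open). A call has 1 to 8 rows; each row is the pose to reach, as a shift and turn from the pose commanded when the call began, along the tool's axes at that moment, turning the shorter way round; what a row does not reach only later rows make up. Full scale, the value 1, is 0.15 m for a shift and 2 pi rad for a turn. A row lasts 1/8 s, in which the tool goes at most 62.5 mm and 10.7 degrees, less where a joint would pass 70% of its speed; a pose out of reach is approached as far as the arm can. A call with a number of a shift or a turn outside -1 to 1 is refused whole. A call with a gripper value outside its range is refused whole. The fingers move at their own pace and stop on an object; FORCE is the grip in N (left out, the last holds). Time passes only in rows, so rows that repeat a pose let the fingers close. It gives the time, the measured TCP pose, the force, the opening and the grip force at its end, in the units of the state.
- r.read_state(): the state, without advancing time (a new reading comes with each control period).
- camera(name): name is "scene" or "top"; returns a dict with "image" (420x560x3 uint8, red, green, blue), "z_map" (420x560 float32, m along the optical axis (not along the pixel's ray), 0 where there is no reading), "mtx" (3x3 intrinsics, pixels), "T" (4x4, takes a point from camera to world coordinates). Camera axes: x right, y down, z forward; pixel columns grow to the right and rows downward; lengths in m; the calibration is good to about 2 mm. A picture is of the moment at which its call begins.
- r.close_job(): hands the job in; it is judged then, once.
The state is a dict: "time": time; "joint_positions": joint angles; "joint_vel": joint speeds; "joint_torque": joint torques, N m; "ee_pos": TCP position; "eef_rot": TCP orientation; "ft_force": force on the tool from outside, world axes, zero at the start; "torque": the same for the moment, N m; "width": finger opening in m; "grip_force": force on a finger pad.
Only numpy, scipy, OpenCV 4.12 (cv2) and the standard library are available. Lean on these libraries where they do the work, as an engineer would, in place of code of your own. Each camera call takes 0.05 s, during which the arm holds its last target. There are 200 camera calls.

## Working session

There is one attempt and no reset: what is moved stays moved. The work goes in short steps, Python scripts to look and compute and a shell command to move; the robot and the scene stay as the last step left them, time stands still between calls to the robot, and variables do not carry over. Pictures are saved under pics/ and viewed, at most 10 in all, crops included, and the job is handed in when it is done.

```bash
mkdir -p pics
python3 - <<'E'
from bench import r,camera
import cv2,numpy as np
for n in("scene","top"):
    c=camera(n); np.savez(f"{n}0.npz",**c); cv2.imwrite(f"pics/{n}0.png",c["image"][:,:,::-1]); print(n,c["mtx"].tolist(),np.round(c["T"],4).tolist())
s=r.read_state(); print({k:np.round(v,4).tolist() for k,v in s.items()},r.pinch_z)
E
```

```text
scene [[537.9053812431207, 0.0, 268.4040592154579], [0.0, 537.9053812431207, 203.91596940709906], [0.0, 0.0, 1.0]] [[0.8095, -0.2568, 0.5279, -0.2822], [-0.5867, -0.3882, 0.7107, -1.2149], [0.0225, -0.8851, -0.4649, 0.8911], [0.0, 0.0, 0.0, 1.0]]
top [[488.9787276515714, 0.0, 288.0313189859005], [0.0, 488.9787276515714, 213.6508507566736], [0.0, 0.0, 1.0]] [[-0.0234, -0.9814, 0.1905, 0.3392], [-0.9996, 0.0262, 0.012, -0.0329], [-0.0168, -0.1901, -0.9816, 1.3778], [0.0, 0.0, 0.0, 1.0]]
{'time': 0.1, 'joint_positions': [-1.2986, 0.3328, -0.0647, 1.4608, 0.0216, 1.3499, -0.0885], 'joint_vel': [0.0013, -0.0019, -0.0021, -0.0021, -0.002, -0.0002, -0.0006], 'joint_torque': [0.0018, -62.4549, 0.025, -39.0711, -0.0614, 0.0367, 0.0001], 'ee_pos': [0.1815, 0.5977, 0.2012], 'eef_rot': [0.1469, 0.9892, -0.0006, -0.0001], 'ft_force': [-0.6994, 0.0415, 0.5897], 'torque': [0.023, 0.022, 0.0422], 'grip_force': 0.0, 'width': 0.0869} 0.0187
```

View pics/scene0.png

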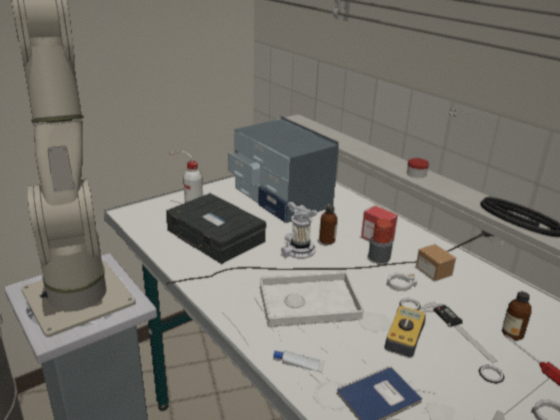

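View pics/top0.png

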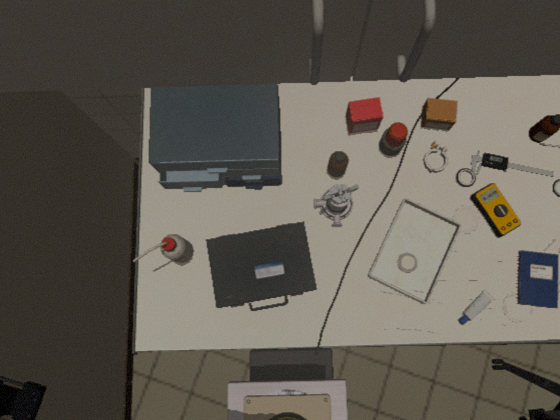

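The scene picture shows the filter at (301,235), the amber flask at (328,225), the tray at (310,298) and the blank at (295,300). In the top picture the filter is at (337,203), its ports point left (318,204) and down (336,223), the flask is at (339,163), the tray is at (415,250) and the blank is at (407,262).

```bash
python3 - <<'E'
import cv2,numpy as np
a=np.load("top0.npz")["image"][170:235,305:370,::-1]; b=np.load("scene0.npz")["image"][195:260,270:335,::-1]
f=lambda x:cv2.resize(x,(400,400),interpolation=cv2.INTER_CUBIC)
cv2.imwrite("pics/crop0.png",np.hstack([f(a),f(b)]))
E
cat > h.py <<'E'
import numpy as np,cv2
def pts(c):
    z=c["z_map"];v,u=np.indices(z.shape);K=c["mtx"]
    p=np.stack([(u-K[0,2])/K[0,0]*z,(v-K[1,2])/K[1,1]*z,z,np.ones_like(z)],-1)@np.asarray(c["T"]).T
    p=p[...,:3]; p[z<=0]=np.nan; return p
def ray(c,uv,h):
    K=c["mtx"];T=np.asarray(c["T"]);d=T[:3,:3]@np.array([(uv[0]-K[0,2])/K[0,0],(uv[1]-K[1,2])/K[1,1],1]);o=T[:3,3]
    return o+d*(h-o[2])/d[2]
def pix(c,P):
    T=np.linalg.inv(np.asarray(c["T"]));q=np.asarray(c["mtx"])@(T[:3,:3]@np.asarray(P)+T[:3,3]);return q[:2]/q[2]
E
python3 - <<'E'
from h import *
for n in("top","scene"):
    c=np.load(n+"0.npz");P=pts(c);x0=np.array([0.62,-0.13])
    g=P[np.isfinite(P[...,0])]
    cen=ray(c,(337,203) if n=="top" else (300,222),0.12)[:2];print(n,"cen",cen)
    m=np.hypot(*(g[:,:2]-cen).T)<0.09;q=g[m]
    for lo in(-.005,.005,.02,.03,.05,.07,.09,.105,.115,.125,.135,.145,.155,.165):
        k=q[(q[:,2]>=lo)&(q[:,2]<lo+.01)]
        if len(k):print(lo,len(k),k.mean(0).round(4),k.min(0).round(3),k.max(0).round(3))
E
```

```text
top cen [ 0.60831359 -0.14682177]
-0.005 1839 [ 5.944e-01 -1.423e-01  3.000e-04] [ 0.519 -0.237 -0.005] [ 0.697 -0.059  0.005]
0.005 213 [ 0.5994 -0.1474  0.008 ] [ 0.52  -0.231  0.005] [ 0.694 -0.062  0.015]
0.02 268 [ 0.6088 -0.1435  0.0253] [ 0.568 -0.196  0.02 ] [ 0.665 -0.093  0.03 ]
0.03 63 [ 0.6093 -0.1407  0.0342] [ 0.567 -0.191  0.03 ] [ 0.649 -0.093  0.04 ]
0.05 21 [ 0.6178 -0.1487  0.0548] [ 0.605 -0.177  0.05 ] [ 0.65  -0.128  0.06 ]
0.07 15 [ 0.6146 -0.1503  0.0744] [ 0.604 -0.17   0.07 ] [ 0.645 -0.129  0.078]
0.09 3 [ 0.6109 -0.1376  0.0924] [ 0.606 -0.144  0.092] [ 0.615 -0.133  0.093]
0.105 98 [ 0.6194 -0.1551  0.1117] [ 0.601 -0.185  0.106] [ 0.662 -0.125  0.115]
0.115 29 [ 0.6199 -0.1488  0.118 ] [ 0.601 -0.174  0.115] [ 0.658 -0.127  0.125]
0.125 47 [ 0.6251 -0.1549  0.1316] [ 0.608 -0.186  0.125] [ 0.653 -0.117  0.135]
0.135 204 [ 0.6315 -0.1546  0.1403] [ 0.609 -0.196  0.135] [ 0.655 -0.111  0.145]
0.145 88 [ 0.6304 -0.1573  0.1493] [ 0.613 -0.201  0.145] [ 0.649 -0.109  0.155]
0.155 4 [ 0.6236 -0.1356  0.1566] [ 0.614 -0.194  0.156] [ 0.646 -0.111  0.158]
scene
[... 382 characters left out ...]
 0.0551] [ 0.6   -0.182  0.05 ] [ 0.649 -0.14   0.06 ]
0.07 56 [ 0.6192 -0.1655  0.0746] [ 0.604 -0.181  0.07 ] [ 0.653 -0.134  0.08 ]
0.09 50 [ 0.6173 -0.1676  0.0947] [ 0.6   -0.181  0.09 ] [ 0.648 -0.144  0.1  ]
0.105 98 [ 0.6201 -0.1632  0.1113] [ 0.6   -0.186  0.105] [ 0.658 -0.123  0.115]
0.115 43 [ 0.6231 -0.1658  0.1183] [ 0.6   -0.185  0.115] [ 0.656 -0.135  0.125]
0.125 53 [ 0.6203 -0.1606  0.1315] [ 0.606 -0.189  0.125] [ 0.655 -0.115  0.135]
0.135 148 [ 0.6279 -0.154   0.1402] [ 0.606 -0.196  0.135] [ 0.652 -0.112  0.145]
0.145 53 [ 0.6271 -0.1546  0.1489] [ 0.609 -0.201  0.145] [ 0.648 -0.106  0.155]
0.155 1 [ 0.6138 -0.1159  0.1555] [ 0.614 -0.116  0.156] [ 0.614 -0.116  0.156]
```

View pics/crop0.png

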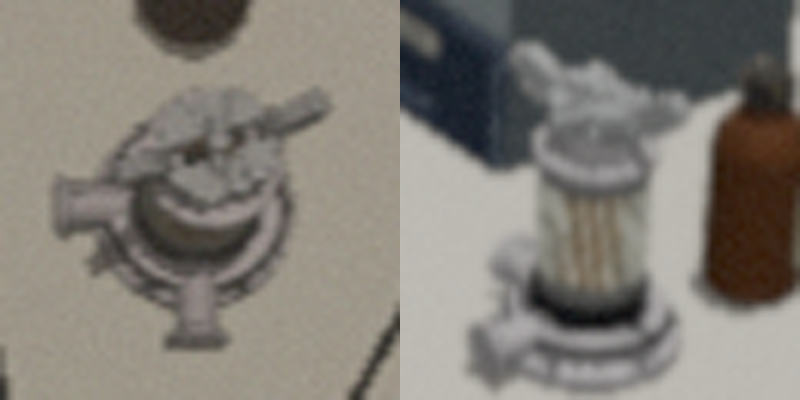

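Run:
```python
from h import *
from scipy.optimize import least_squares
C={n:np.load(n+"0.npz") for n in("top","scene")}
Q={}
for n,c in C.items():
    P=pts(c);g=P[np.isfinite(P[...,0])];Q[n]=g
    near=g[np.hypot(g[:,0]-.63,g[:,1]+.155)<.1]
    # nut
    k=near[(near[:,2]>.125)];k=k[np.hypot(k[:,0]-.63,k[:,1]+.155)<.06]
    rc=cv2.minAreaRect(k[:,:2].astype(np.float32)*1000);print(n,"nut rect",rc)
    w=k[np.hypot(k[:,0]-.63,k[:,1]+.155)>.026];A=w[w[:,1]<-.155].mean(0);B=w[w[:,1]>-.155].mean(0)
    print(" wings",A.round(4),B.round(4),"yaw",np.degrees(np.arctan2(*(A-B)[[1,0]])))
    # element cyl, spacer flange, base rim
    def fit(k,R):
        f=least_squares(lambda p:np.hypot(k[:,0]-p[0],k[:,1]-p[1])-R,[.63,-.155],loss="soft_l1",f_scale=.002);return f.x.round(4),len(k),np.abs(f.fun).mean().round(4)
    k=near[(near[:,2]>.05)&(near[:,2]<.09)];k=k[np.hypot(k[:,0]-.63,k[:,1]+.155)<.036];print(" elem",fit(k,.027))
    for (x,y) in ((-1,0),(0,1)):
        d=near[:,:2]-[.63,-.155];a=d@[x,y];b=d@[-y,x];k=near[(a>.05)&(a<.075)&(abs(b)<.025)&(near[:,2]>.012)&(near[:,2]<.04)]
        print(" port",len(k),k.mean(0).round(4),k.min(0).round(3),k.max(0).round(3))
    # flask
    k=g[(np.hypot(g[:,0]-.74,g[:,1]+.155)<.06)&(g[:,2]>.1)];print(" flask",k.mean(0).round(4),k.min(0).round(3),k.max(0).round(3))
    # tray
    m=(P[...,2]>.02)&(P[...,2]<.036)&(P[...,1]<-.2)&(P[...,1]>-.55)&(P[...,0]>.28)&(P[...,0]<.68)
    k=P[m];rc=cv2.minAreaRect(k[:,:2].astype(np.float32)*1000);print(" tray",rc,k[:,2].mean(),len(k))
    m=(P[...,2]>.0105)&(P[...,2]<.017)&(np.hypot(P[...,0]-.46,P[...,1]+.33)<.06);k=P[m];rc=cv2.minAreaRect(k[:,:2].astype(np.float32)*1000);print(" blank",rc,k.mean(0))
    k=g[(np.hypot(g[:,0]-.5,g[:,1]-.05)<.25)&(g[:,2]>.06)&(g[:,2]<.1)&(g[:,1]>-.09)];print(" case",k.mean(0).round(3),k.min(0).round(3),k.max(0).round(3))
k=Q["top"];
```

```text
top nut rect ((620.9080810546875, -156.49554443359375), (68.12294006347656, 104.0826187133789), 33.253875732421875)
 wings [ 0.6116 -0.1875  0.8985] [ 0.6179 -0.1157  0.889 ] yaw -95.03833700608885
 elem (array([ 0.6315, -0.1553]), 57, np.float64(0.0023))
 port 44 [ 0.5727 -0.1531  0.0266] [ 0.567 -0.167  0.013] [ 0.58  -0.139  0.036]
 port 38 [ 0.6307 -0.0984  0.0268] [ 0.619 -0.105  0.014] [ 0.645 -0.093  0.035]
 flask [ 0.7328 -0.1596  0.117 ] [ 0.716 -0.181  0.1  ] [ 0.752 -0.14   0.13 ]
 tray ((506.9987487792969, -447.2013854980469), (305.4427185058594, 348.48480224609375), 62.20907211303711) 0.027618452790415138 796
 blank ((460.37884521484375, -330.1791076660156), (74.91600799560547, 94.94457244873047), 42.267696380615234) [ 0.45879044 -0.34284388  0.01376733]
 case [0.469 0.064 0.08 ] [ 0.348 -0.088  0.06 ] [0.741 0.296 0.1  ]
scene nut rect ((629.5382080078125, -153.71624755859375), (90.50604248046875, 49.08876419067383), 83.18685150146484)
 wings [ 0.6374 -0.1887  0.1441] [ 0.6211 -0.1224  0.1438] yaw -76.21338354324641
 elem (array([ 0.6328, -0.1508]), 207, np.float64(0.0021))
 port 43 [ 0.5703 -0.1526  0.0227] [ 0.565 -0.165  0.013] [ 0.578 -0.136  0.034]
 port 38 [ 0.6282 -0.0948  0.0248] [ 0.618 -0.105  0.013] [ 0.645 -0.086  0.036]
 flask [ 0.7312 -0.1631  0.115 ] [ 0.714 -0.179  0.1  ] [ 0.754 -0.141  0.13 ]
 tray ((476.677001953125, -385.9080810546875), (293.5340881347656, 352.09014892578125), 84.30657196044922) 0.02611774488340467 866
 blank ((456.6072998046875, -347.504638671875), (43.84067916870117, 49.55569076538086), 65.9953384399414) [ 0.45581138 -0.34762729  0.01382037]
 case [0.482 0.059 0.078] [ 0.344 -0.089  0.06 ] [0.746 0.295 0.1  ]
```

Run:
```python
from h import *
C={n:np.load(n+"0.npz") for n in("top","scene")}
tips={"top":[(357.8,185.9),(325.0,196.9)],"scene":[(316.6,211.5),(290.0,203.0)]}
for n,c in C.items():
    A,B=[ray(c,t,.147) for t in tips[n]];print(n,"tips",A.round(4),B.round(4),"mid",((A+B)/2).round(4),"len",np.linalg.norm(A-B).round(4),"yaw",np.degrees(np.arctan2(*(A-B)[[1,0]])).round(1))
    P=pts(c);k=P[np.isfinite(P[...,0])&(P[...,2]>.138)&(P[...,2]<.165)];d=k[:,:2]-[.63,-.154];k=k[np.hypot(*d.T)<.06];d=k[:,:2]-[.63,-.154]
    w=k[np.hypot(*d.T)>.024];a=w[w[:,1]<-.154];b=w[w[:,1]>-.154]
    v=a.mean(0)-b.mean(0);print(" wings",len(a),len(b),a.mean(0).round(4),b.mean(0).round(4),"yaw",np.degrees(np.arctan2(v[1],v[0])).round(1))
    l=cv2.fitLine(w[:,:2].astype(np.float32)*1000,cv2.DIST_HUBER,0,.01,.01).ravel();print(" line",np.degrees(np.arctan2(l[1],l[0])).round(1),l[2:])
    # tray: white pixels, low saturation & bright vs table; wall top points
    z=P[...,2];m=((z>.022)&(z<.034)&(P[...,0]>.3)&(P[...,0]<.62)&(P[...,1]<-.22)&(P[...,1]>-.56)).astype(np.uint8)
    N,L,st,ce=cv2.connectedComponentsWithStats(cv2.morphologyEx(m,cv2.MORPH_CLOSE,np.ones((3,3))));i=st[1:,4].argmax()+1
    k=P[(L==i)&(m>0)];rc=cv2.minAreaRect(k[:,:2].astype(np.float32)*1000);print(" tray",len(k),rc, "px",ce[i])
    m=(z>.0095)&(z<.0185);m=m&(np.hypot(P[...,0]-.456,P[...,1]+.345)<.04);k=P[m];print(" blank",len(k),k.mean(0).round(4),np.median(k,0).round(4))
    m=(z>-.004)&(z<.009)&(np.hypot(P[...,0]-.51,P[...,1]+.40)<.03);print(" floor z",P[m][:,2].mean())
    for nm,x,y in(("flask",.735,-.16),):print(" pinpix",pix(c,(.632,-.154,.137)))
```

```text
top tips [ 0.6463 -0.2     0.147 ] [ 0.6194 -0.1142  0.147 ] mid [ 0.6329 -0.1571  0.147 ] len 0.0899 yaw -72.6
 wings 56 45 [ 0.6403 -0.1856  0.1476] [ 0.6199 -0.121   0.1489] yaw -72.4
 line -71.9 [ 630.68787 -156.23503]
 tray 593 ((492.21856689453125, -366.38482666015625), (176.06394958496094, 246.90802001953125), 62.14091873168945) px [418.56957929 253.02427184]
 blank 243 [ 0.4587 -0.3438  0.0137] [ 0.4582 -0.3438  0.0138]
 floor z 0.003719122936848547
 pinpix [339.90669711 192.64908161]
scene tips [ 0.652  -0.1933  0.147 ] [ 0.6202 -0.1083  0.147 ] mid [ 0.6361 -0.1508  0.147 ] len 0.0908 yaw -69.4
 wings 40 48 [ 0.6371 -0.1874  0.1461] [ 0.6199 -0.1224  0.1458] yaw -75.2
 line -72.6 [ 627.1615  -151.29863]
 tray 666 ((492.22119140625, -363.9794616699219), (182.13609313964844, 245.72714233398438), 62.25450897216797) px [308.96836314 295.71526823]
 blank 164 [ 0.4558 -0.3476  0.014 ] [ 0.4553 -0.3479  0.0142]
 floor z 0.004110626690036896
 pinpix [302.55355417 210.97403986]
```

```bash
cat > go.py <<'E'
# print shift (fractions) and z-turn to a target x y z [phi deg = world angle of closing line]
import sys,numpy as np
from bench import r
from scipy.spatial.transform import Rotation as R
a=[float(v) for v in sys.argv[1:]];s=r.read_state();q=R.from_quat(s["eef_rot"]);M=q.as_matrix()
ph=np.degrees(np.arctan2(M[1,1],M[0,1]));print("t",round(s["time"],2),"at",np.round(s["ee_pos"],4),"phi",ph.round(2),"tilt z",M[:,2].round(4),"F",np.round(s["ft_force"],1),"w",round(s["width"],4),"g",round(s["grip_force"],1))
if len(a)>=3:
    print("dp",(M.T@(np.array(a[:3])-s["ee_pos"])/.15).round(4))
if len(a)>3:
    Rt=np.array([[-np.sin(np.radians(a[3])),np.cos(np.radians(a[3])),0],[np.cos(np.radians(a[3])),np.sin(np.radians(a[3])),0],[0,0,-1]]).T
    print("rot",(R.from_matrix(M.T@Rt).as_rotvec()/(2*np.pi)).round(4))
E
python3 - <<'E'
from h import *
for n in("top","scene"):
    P=pts(np.load(n+"0.npz"));k=P[(P[...,2]>.1)&(P[...,2]<.26)&(P[...,0]>.5)&(P[...,0]<.95)&(P[...,1]>-.09)&(P[...,1]<.4)]
    print(n,k.min(0),k.max(0)); print(np.percentile(k,[1,5],axis=0))
    b=P[(P[...,2]>.1)&(P[...,2]<.22)&(P[...,0]<.65)&(P[...,0]>.3)&(P[...,1]>.2)&(P[...,1]<.5)];print(" sq",b.min(0),b.max(0))
E
python3 go.py .631 -.154 .3 18
```

```text
top [ 0.50001965 -0.0009986   0.1001009 ] [0.90948766 0.31951175 0.24758655]
[[ 5.11482004e-01 -3.82434415e-04  1.03720584e-01]
 [ 6.69544613e-01  1.32900481e-02  1.28486653e-01]]
 sq [0.46247677 0.25318063 0.10079274] [0.53815279 0.36568698 0.20162198]
scene [ 0.50002845 -0.08974198  0.100014  ] [0.94996331 0.32938846 0.25235834]
[[ 0.50775396 -0.0666522   0.10137291]
 [ 0.66775096 -0.00210393  0.10887809]]
 sq [0.46152229 0.24842646 0.10018469] [0.53299332 0.36599863 0.20248266]
t 0.1 at [0.1815 0.5977 0.2012] phi 73.11 tilt z [-4.0e-04 -1.2e-03 -1.0e+00] F [-0.7  0.   0.6] w 0.0869 g 0.0
dp [-4.3235 -3.9253 -0.6534]
rot [-2.000e-04  1.000e-04  1.531e-01]
```

```bash
python3 -m pendant '[{"dp":[0,0,-0.66],"rotation":[0,0,0.153],"jaw":0.7},{"dp":[0,0,-0.66],"rotation":[0,0,0.153],"jaw":0.7},{"dp":[0,0,-0.66],"rotation":[0,0,0.153],"jaw":0.7},{"dp":[0,0,-0.66],"rotation":[0,0,0.153],"jaw":0.7},{"dp":[0,0,-0.66],"rotation":[0,0,0.153],"jaw":0.7},{"dp":[0,0,-0.66],"rotation":[0,0,0.153],"jaw":0.7}]' 20
python3 -m pendant '[{"dp":[-0.4,0.09,0],"rotation":[0,0,0],"jaw":0.7},{"dp":[-0.8,0.18,0],"rotation":[0,0,0],"jaw":0.7},{"dp":[-0.95,0.217,0],"rotation":[0,0,0],"jaw":0.7}]'
python3 go.py .631 -.154 .3 18
```

```text
time: 0.85
ee_pos: [0.1815, 0.5979, 0.3006]
eef_rot: [0.588, 0.809, -0.0, 0.0]
ft_force: [-0.0, 0.3, -0.5]
width: 0.0611
grip_force: 0.0
time: 1.23
ee_pos: [0.2591, 0.4698, 0.3015]
eef_rot: [0.588, 0.809, 0.0, 0.0]
ft_force: [-0.5, 0.6, 0.4]
width: 0.0609
grip_force: 0.0
t 1.23 at [0.2591 0.4698 0.3015] phi 18.0 tilt z [ 8.e-04  4.e-04 -1.e+00] F [-0.5  0.6  0.4] w 0.0609 g 0.0
dp [-4.721   1.0727  0.0101]
rot [ 0.0001 -0.      0.    ]
```

```bash
for i in 1; do
python3 -m pendant '[{"dp":[-0.4,0.09,0],"rotation":[0,0,0],"jaw":0.7},{"dp":[-0.8,0.18,0],"rotation":[0,0,0],"jaw":0.7},{"dp":[-0.95,0.217,0],"rotation":[0,0,0],"jaw":0.7}]'
python3 -m pendant '[{"dp":[-0.4,0.09,0],"rotation":[0,0,0],"jaw":0.7},{"dp":[-0.8,0.18,0],"rotation":[0,0,0],"jaw":0.7},{"dp":[-0.95,0.217,0],"rotation":[0,0,0],"jaw":0.7}]'
python3 -m pendant '[{"dp":[-0.4,0.09,0],"rotation":[0,0,0],"jaw":0.7},{"dp":[-0.8,0.18,0],"rotation":[0,0,0],"jaw":0.7},{"dp":[-0.95,0.217,0],"rotation":[0,0,0],"jaw":0.7}]'
python3 -m pendant '[{"dp":[-0.4,0.09,0],"rotation":[0,0,0],"jaw":0.7},{"dp":[-0.8,0.18,0],"rotation":[0,0,0],"jaw":0.7},{"dp":[-0.95,0.217,0],"rotation":[0,0,0],"jaw":0.7},{"dp":[-0.95,0.217,0],"rotation":[0,0,0],"jaw":0.7}]'
done | grep ee_pos
python3 go.py .631 -.154 .2 18
```

```text
ee_pos: [0.3335, 0.3445, 0.3013]
ee_pos: [0.4083, 0.2189, 0.3013]
ee_pos: [0.4831, 0.0932, 0.3012]
ee_pos: [0.5573, -0.0304, 0.3005]
t 2.85 at [ 0.5573 -0.0304  0.3005] phi 18.02 tilt z [-5.0e-04 -1.4e-03 -1.0e+00] F [-0.2  0.9 -0.2] w 0.0606 g 0.0
dp [-0.9346  0.2127  0.6711]
rot [-0.0001  0.0002  0.0001]
```

```bash
python3 -m pendant '[{"dp":[-0.4,0.09,0],"rotation":[0,0,0],"jaw":0.7},{"dp":[-0.8,0.18,0.2],"rotation":[0,0,0],"jaw":0.7},{"dp":[-0.935,0.213,0.5],"rotation":[0,0,0],"jaw":0.7},{"dp":[-0.935,0.213,0.85],"rotation":[0,0,0],"jaw":0.7},{"dp":[-0.935,0.213,0.88],"rotation":[0,0,0],"jaw":0.7}]' | grep -E "ee_pos|time"
python3 - <<'E'
from bench import camera
import cv2,numpy as np
a=camera("top");b=camera("scene");np.savez("top1.npz",**a);np.savez("scene1.npz",**b)
f=lambda x:cv2.resize(x[:,:,::-1],(400,400),interpolation=cv2.INTER_CUBIC)
cv2.imwrite("pics/c1.png",np.hstack([f(a["image"][150:230,300:380]),f(b["image"][180:260,262:342])]))
E
python3 go.py .631 -.154 .128 18
```

```text
time: 3.48
ee_pos: [0.6289, -0.1498, 0.1653]
t 3.58 at [ 0.6311 -0.1509  0.1698] phi 18.19 tilt z [ 1.e-04  8.e-04 -1.e+00] F [0.3 0.5 1.1] w 0.0605 g 0.0
dp [-0.02  -0.007  0.279]
rot [ 0.0001 -0.0001  0.0005]
```

View pics/c1.png

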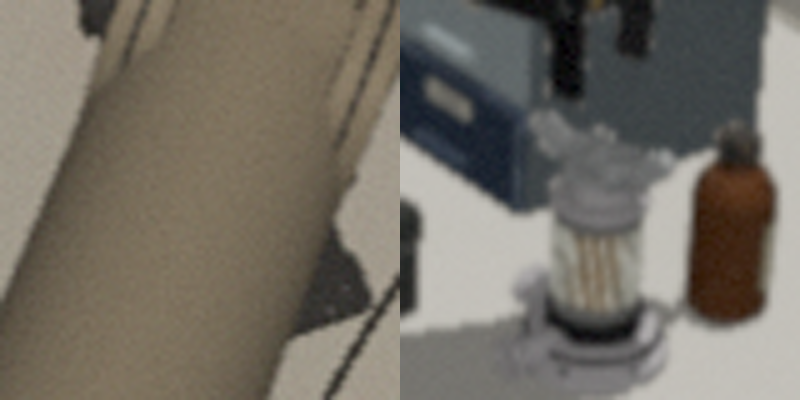

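Run:
```python
from h import *
c=np.load("scene1.npz");d=np.array([np.cos(np.radians(18)),np.sin(np.radians(18)),0])*.038;t=np.array([.6311,-.1509,.1698])
print(pix(c,t-d),pix(c,t+d),"obs",(295.6,198.4),(309,189.6))
P=pts(c)
k=P[(P[...,2]>.165)&(P[...,2]<.185)&(np.hypot(P[...,0]-.631,P[...,1]+.151)<.07)]
a=(k[:,:2]-t[:2])@d[:2]/.038;print("finger pts near",k[a<0].mean(0),"far",k[a>0].mean(0),len(k), "exp",t-d,t+d)
# stud top/pin from both initial views: pixels of nut centre
for n in("top","scene"):
    c=np.load(n+"0.npz");P=pts(c);k=P[(P[...,2]>.126)&(P[...,2]<.165)&(np.hypot(P[...,0]-.631,P[...,1]+.154)<.06)]
    u=np.array([.31,-.951]);v=np.array([.951,.31]);A=(k[:,:2]-[.631,-.154])@u;B=(k[:,:2]-[.631,-.154])@v
    print(n,"along",np.percentile(A,[1,50,99]).round(4),"across",np.percentile(B[abs(A)<.012],[2,98]).round(4))
```

```text
[295.04717972 205.53817297] [309.16286902 196.18446044] obs (295.6, 198.4) (309, 189.6)
finger pts near [nan nan nan] far [nan nan nan] 0 exp [ 0.59495985 -0.16264265  0.1698    ] [ 0.66724015 -0.13915735  0.1698    ]
top along [-0.0461  0.0006  0.0464] across [-0.0212  0.0209]
scene along [-0.047  -0.0008  0.0451] across [-0.0241  0.0251]<stdin>:6: RuntimeWarning: Mean of empty slice.
  ret = um.true_divide(
```

Run:
```python
from h import *
c=np.load("scene1.npz");P=pts(c);im=c["image"]
for col in (293,295,297,307,309,311):
    print(col,[(v,im[v,col].max(),P[v,col].round(3).tolist()) for v in range(186,209,2)])
```

```text
293 [(186, np.uint8(18), [0.583, -0.163, 0.235]), (188, np.uint8(17), [0.588, -0.158, 0.226]), (190, np.uint8(21), [0.588, -0.158, 0.22]), (192, np.uint8(15), [0.586, -0.161, 0.215]), (194, np.uint8(12), [0.59, -0.157, 0.206]), (196, np.uint8(9), [0.591, -0.156, 0.199]), (198, np.uint8(34), [0.587, -0.161, 0.195]), (200, np.uint8(66), [0.719, -0.001, 0.083]), (202, np.uint8(94), [0.723, 0.002, 0.073]), (204, np.uint8(121), [0.619, -0.124, 0.151]), (206, np.uint8(112), [0.618, -0.125, 0.145]), (208, np.uint8(108), [0.617, -0.127, 0.139])]
295 [(186, np.uint8(15), [0.584, -0.172, 0.239]), (188, np.uint8(20), [0.59, -0.165, 0.228]), (190, np.uint8(6), [0.589, -0.166, 0.222]), (192, np.uint8(11), [0.591, -0.164, 0.215]), (194, np.uint8(14), [0.592, -0.164, 0.208]), (196, np.uint8(20), [0.594, -0.161, 0.2]), (198, np.uint8(20), [0.593, -0.162, 0.194]), (200, np.uint8(57), [0.732, 0.003, 0.077]), (202, np.uint8(67), [0.732, 0.003, 0.07]), (204, np.uint8(87), [0.731, 0.001, 0.063]), (206, np.uint8(121), [0.626, -0.125, 0.143]), (208, np.uint8(109), [0.621, -0.132, 0.14])]
297 [(186, np.uint
[... 1428 characters left out ...]
int8(72), [0.793, 0.002, 0.053]), (204, np.uint8(70), [0.796, 0.005, 0.043]), (206, np.uint8(69), [0.794, 0.002, 0.037]), (208, np.uint8(74), [0.792, -0.0, 0.031])]
311 [(186, np.uint8(43), [0.666, -0.146, 0.207]), (188, np.uint8(50), [0.668, -0.144, 0.199]), (190, np.uint8(46), [0.665, -0.148, 0.194]), (192, np.uint8(64), [0.799, 0.003, 0.088]), (194, np.uint8(71), [0.805, 0.008, 0.077]), (196, np.uint8(67), [0.798, -0.001, 0.075]), (198, np.uint8(71), [0.8, 0.001, 0.067]), (200, np.uint8(72), [0.802, 0.003, 0.057]), (202, np.uint8(69), [0.799, -0.001, 0.052]), (204, np.uint8(71), [0.803, 0.002, 0.042]), (206, np.uint8(70), [0.803, 0.002, 0.034]), (208, np.uint8(72), [0.805, 0.003, 0.026])]
```

```bash
cat > tip.py <<'E'
from h import *
from bench import r,camera
c=camera("scene");P=pts(c);s=r.read_state();t=np.array(s["ee_pos"]);print(t,s["width"])
T=np.array(c["T"]);m=(P[...,2]>t[2]-.02)&(P[...,2]<t[2]+.06)&(np.hypot(P[...,0]-t[0],P[...,1]-t[1])<.07)&(c["image"].max(2)<55)
k=P[m];print(len(k),"zmin",np.sort(k[:,2])[:6].round(4))
k=k[k[:,2]<k[:,2].min()+.02];
for a in(k[k[:,0]<t[0]],k[k[:,0]>=t[0]]):print(a.mean(0).round(4),a.min(0).round(4),a.max(0).round(4))
E
python3 tip.py
```

```text
[ 0.63166054 -0.151375    0.17110193] 0.0611889342936676
163 zmin [0.1923 0.1928 0.1932 0.1933 0.1936 0.1937]
[ 0.5934 -0.1621  0.2017] [ 0.587  -0.1749  0.1932] [ 0.5981 -0.1497  0.2116]
[ 0.6612 -0.1424  0.2026] [ 0.6552 -0.1528  0.1923] [ 0.6701 -0.1326  0.2116]
```

```bash
python3 -m pendant '[{"dp":[-0.02,-0.01,0.1],"rotation":[0,0,0],"jaw":0.7},{"dp":[-0.02,-0.01,0.2],"rotation":[0,0,0],"jaw":0.7},{"dp":[-0.02,-0.01,0.28],"rotation":[0,0,0],"jaw":0.7},{"dp":[-0.02,-0.01,0.28],"rotation":[0,0,0],"jaw":0.7}]'; python3 tip.py
python3 -m pendant '[{"dp":[0,0,0],"rotation":[0,0,0],"jaw":0.6},{"dp":[0,0,0],"rotation":[0,0,0],"jaw":0.53},{"dp":[0,0,0],"rotation":[0,0,0],"jaw":0.46}]' 8; python3 tip.py
```

```text
time: 4.12
ee_pos: [0.6295, -0.1556, 0.1256]
eef_rot: [0.588, 0.809, -0.0, -0.001]
ft_force: [-1.1, 0.6, 0.1]
width: 0.0612
grip_force: 0.0
[ 0.6299516  -0.15574472  0.1264824 ] 0.06118367659340243
145 zmin [0.1485 0.1488 0.1489 0.1494 0.1497 0.1497]
[ 0.5917 -0.167   0.1582] [ 0.5845 -0.1821  0.1485] [ 0.5984 -0.1551  0.1682]
[ 0.6598 -0.1471  0.159 ] [ 0.6532 -0.1553  0.1497] [ 0.6688 -0.1358  0.1682]
time: 4.55
ee_pos: [0.6303, -0.1559, 0.1272]
eef_rot: [0.588, 0.809, 0.0, 0.0]
ft_force: [0.3, -0.3, 0.5]
width: 0.0438
grip_force: 0.0
[ 0.63026165 -0.15590141  0.12712068] 0.04240926298231418
148 zmin [0.1375 0.1481 0.1496 0.1496 0.1498 0.1507]
[ 0.6017 -0.1639  0.1524] [ 0.5962 -0.1738  0.1375] [ 0.6127 -0.1425  0.1568]
[ 0.6524 -0.1482  0.1533] [ 0.6462 -0.1587  0.1481] [ 0.6598 -0.1347  0.1575]
```

```bash
python3 -m pendant '[{"dp":[0,0,0],"rotation":[0,0,0],"jaw":0.46},{"dp":[0,0,0],"rotation":[0,0,0],"jaw":0.46}]' 8
python3 - <<'E'
from bench import camera
import cv2,numpy as np
b=camera("scene");np.savez("scene2.npz",**b)
cv2.imwrite("pics/c2.png",cv2.resize(b["image"][180:250,265:335,::-1],(560,560),interpolation=cv2.INTER_CUBIC))
E
```

```text
time: 4.85
ee_pos: [0.6302, -0.1558, 0.1269]
eef_rot: [0.588, 0.809, 0.0, -0.0]
ft_force: [-1.2, -0.6, 1.0]
width: 0.0402
grip_force: 0.0
```

View pics/c2.png

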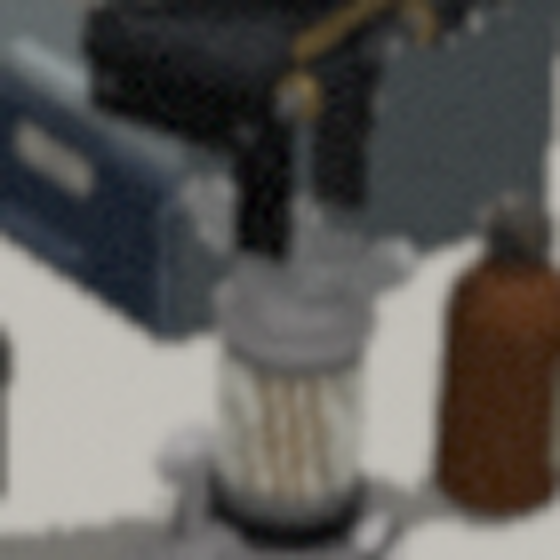

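The picture shows the fingers closed to 40 mm above the nut's flats (finger ends about (265,250) in the crop). The real finger ends are therefore about 21 mm above the reported TCP. I'll open, go 21 mm lower and check again.

```bash
python3 - <<'E'
from h import *
c=np.load("scene2.npz");P=pts(c);d=np.hypot(P[...,0]-.63,P[...,1]+.156)
for lo,hi in((.04,.06),(.06,.08),(.08,.12)):
    k=P[(d>lo)&(d<hi)&(c["image"].max(2)<50)&(P[...,2]>.13)&(P[...,2]<.32)];print(lo,len(k),np.sort(k[:,2])[:5].round(3),k[k[:,2].argmin()] if len(k) else 0)
E
python3 -m pendant '[{"dp":[0,0,0],"rotation":[0,0,0],"jaw":0.62},{"dp":[0,0,0],"rotation":[0,0,0],"jaw":0.7},{"dp":[0,0,0.05],"rotation":[0,0,0],"jaw":0.7},{"dp":[0,0,0.1],"rotation":[0,0,0],"jaw":0.7},{"dp":[0,0,0.135],"rotation":[0,0,0],"jaw":0.7},{"dp":[0,0,0.135],"rotation":[0,0,0],"jaw":0.7}]'; python3 tip.py
```

```text
0.04 510 [0.159 0.221 0.223 0.224 0.226] [ 0.59678675 -0.17933934  0.15894051]
0.06 160 [0.226 0.229 0.23  0.23  0.231] [ 0.59240548 -0.20603899  0.22583845]
0.08 416 [0.218 0.219 0.219 0.22  0.22 ] [ 0.55577463 -0.19945225  0.21783579]
time: 5.65
ee_pos: [0.6298, -0.1557, 0.106]
eef_rot: [0.588, 0.809, -0.0, -0.0]
ft_force: [0.6, -0.1, 0.1]
width: 0.0606
grip_force: 0.0
[ 0.63003778 -0.15586955  0.10643932] 0.06108022184763313
134 zmin [0.128  0.1289 0.1301 0.1303 0.1303 0.1312]
[ 0.5919 -0.1673  0.1387] [ 0.5858 -0.1797  0.128 ] [ 0.5969 -0.1546  0.148 ]
[ 0.6604 -0.1476  0.1405] [ 0.6532 -0.155   0.1312] [ 0.6687 -0.1365  0.1476]
```

```bash
python3 -m pendant '[{"dp":[0,0,0],"rotation":[0,0,0],"jaw":0.6},{"dp":[0,0,0],"rotation":[0,0,0],"jaw":0.53},{"dp":[0,0,0],"rotation":[0,0,0],"jaw":0.45},{"dp":[0,0,0],"rotation":[0,0,0],"jaw":0.45},{"dp":[0,0,0],"rotation":[0,0,0],"jaw":0.45}]' 10; python3 tip.py
```

```text
time: 6.32
ee_pos: [0.6317, -0.1553, 0.1071]
eef_rot: [0.587, 0.809, 0.001, 0.001]
ft_force: [6.1, 0.4, -2.2]
width: 0.0427
grip_force: 10.0
[ 0.6316958  -0.15527347  0.10705984] 0.0428406500762241
127 zmin [0.1294 0.1312 0.1324 0.1325 0.1325 0.1338]
[ 0.603  -0.1638  0.14  ] [ 0.5975 -0.1756  0.1294] [ 0.609  -0.1537  0.1493]
[ 0.6536 -0.1488  0.1428] [ 0.6489 -0.1611  0.1351] [ 0.6598 -0.1378  0.1491]
```

```bash
python3 -m pendant '[{"dp":[0,0.012,0],"rotation":[0,0,0],"jaw":0.44},{"dp":[0,0.012,0],"rotation":[0,0,0],"jaw":0.42},{"dp":[0,0.012,0.03],"rotation":[0,0,0],"jaw":0.4},{"dp":[0,0.012,0.05],"rotation":[0,0,0],"jaw":0.4},{"dp":[0,0.012,0.05],"rotation":[0,0,0],"jaw":0.4},{"dp":[0,0.012,0.05],"rotation":[0,0,0],"jaw":0.4}]' 55; python3 tip.py; python3 go.py
```

```text
time: 7.12
ee_pos: [0.6328, -0.1556, 0.101]
eef_rot: [0.588, 0.809, 0.001, 0.001]
ft_force: [-1.1, 2.1, 13.9]
width: 0.0426
grip_force: 55.0
[ 0.63275543 -0.15555551  0.10107475] 0.042287175939248765
123 zmin [0.124  0.1251 0.1256 0.1257 0.1275 0.1276]
[ 0.6032 -0.1641  0.1346] [ 0.5964 -0.1758  0.124 ] [ 0.6101 -0.1526  0.1432]
[ 0.6539 -0.148   0.1375] [ 0.6468 -0.1558  0.1314] [ 0.6604 -0.1394  0.144 ]
t 7.17 at [ 0.6328 -0.1556  0.1011] phi 18.03 tilt z [ 2.5e-03  2.0e-04 -1.0e+00] F [-1.6  2.2 14. ] w 0.0423 g 55.0
```

```bash
python3 -m pendant '[{"dp":[0,0,0.01],"rotation":[0,0,-0.02],"jaw":0.4},{"dp":[0,0,0.01],"rotation":[0,0,-0.045],"jaw":0.4},{"dp":[0,0,0.01],"rotation":[0,0,-0.072],"jaw":0.4},{"dp":[0,0,0.01],"rotation":[0,0,-0.1],"jaw":0.4},{"dp":[0,0,0.01],"rotation":[0,0,-0.128],"jaw":0.4},{"dp":[0,0,0.01],"rotation":[0,0,-0.156],"jaw":0.4},{"dp":[0,0,0.01],"rotation":[0,0,-0.18],"jaw":0.4},{"dp":[0,0,0.01],"rotation":[0,0,-0.19],"jaw":0.4}]'; python3 go.py; python3 -c "
from bench import r;print(r.read_state()['torque'])"
```

```text
time: 8.18
ee_pos: [0.6335, -0.1561, 0.1003]
eef_rot: [0.03, 1.0, -0.0, 0.002]
ft_force: [-0.6, 0.7, 15.2]
width: 0.0424
grip_force: 55.0
t 8.18 at [ 0.6335 -0.1561  0.1003] phi 86.6 tilt z [ 4.6e-03 -5.0e-04 -1.0e+00] F [-0.6  0.7 15.2] w 0.0424 g 55.0
[-0.01349207 -0.01680428 -0.13007244]
```

```bash
python3 -m pendant '[{"dp":[0,0,0],"rotation":[0,0,-0.005],"jaw":0.4},{"dp":[0,0,0],"rotation":[0,0,-0.011],"jaw":0.4},{"dp":[0,0,0],"rotation":[0,0,-0.011],"jaw":0.4}]'|tail -3; python3 go.py; python3 -c "
from bench import r;print(r.read_state()['torque'])"
```

```text
ft_force: [0.4, 1.5, 14.7]
width: 0.0425
grip_force: 55.0
t 8.55 at [ 0.6336 -0.156   0.1003] phi 90.4 tilt z [ 4.6e-03 -6.0e-04 -1.0e+00] F [ 0.4  1.5 14.7] w 0.0425 g 55.0
[ 0.05115562 -0.01499264 -0.03294723]
```

```bash
python3 -m pendant '[{"dp":[0,0,0],"rotation":[0,0,-0.006],"jaw":0.4},{"dp":[0,0,0],"rotation":[0,0,-0.01],"jaw":0.4},{"dp":[0,0,0],"rotation":[0,0,-0.01],"jaw":0.4}]'|tail -3; python3 go.py; python3 -c "
from bench import r;print(r.read_state()['torque'])"
python3 - <<'E'
from bench import camera
import cv2,numpy as np
b=camera("scene");np.savez("scene3.npz",**b)
cv2.imwrite("pics/c3.png",cv2.resize(b["image"][180:250,265:335,::-1],(560,560),interpolation=cv2.INTER_CUBIC))
E
```

```text
ft_force: [1.0, 0.3, 15.0]
width: 0.0421
grip_force: 55.0
t 8.93 at [ 0.6336 -0.1559  0.1003] phi 94.0 tilt z [ 4.7e-03 -6.0e-04 -1.0e+00] F [ 1.   0.3 15. ] w 0.0421 g 55.0
[ 0.06053459  0.02525019 -0.04192505]
```

View pics/c3.png

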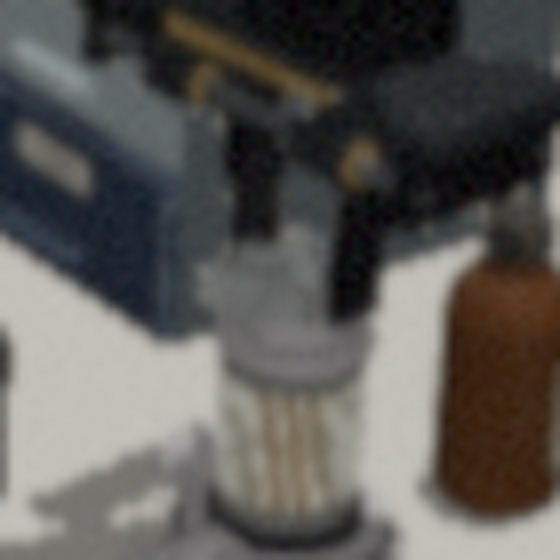

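```bash
python3 -m pendant '[{"dp":[0,0,0],"rotation":[0,0,-0.008],"jaw":0.4},{"dp":[0,0,0],"rotation":[0,0,-0.008],"jaw":0.4}]'|tail -3; python3 go.py; python3 -c "
from bench import r;print(r.read_state()['torque'])"
python3 - <<'E'
from h import *
# nut wing line & foot yaw (ports) from depth, scene view now
c=np.load("scene3.npz");P=pts(c);o=np.array([.633,-.1555])
d=P[...,:2]-o;rr=np.hypot(d[...,0],d[...,1])
k=P[(rr>.03)&(rr<.056)&(P[...,2]>.122)&(P[...,2]<.16)&(c["image"].max(2)>75)&(d[...,0]<0)];print(len(k),k.mean(0).round(4),"wing dir",np.degrees(np.arctan2(*(k.mean(0)[:2]-o)[::-1])).round(1))
for n in("top","scene"):
    c=np.load(n+"0.npz");P=pts(c);d=P[...,:2]-o
    z=P[...,2]
    for nm,ax in(("px",(-1,0)),("py",(0,1))):
        a=d@np.array(ax);b=d@np.array([-ax[1],ax[0]]);m=(a>.05)&(a<.072)&(abs(b)<.024)&(z>.018)&(z<.04);q=b[m];print(n,nm,m.sum(),"deg",np.degrees(np.arctan2((q.max()+q.min())/2,a[m].mean())).round(1),np.degrees(np.arctan2(np.median(q),a[m].mean())).round(1))
E
```

```text
ft_force: [0.4, 1.2, 14.1]
width: 0.0423
grip_force: 55.0
t 9.22 at [ 0.6336 -0.1559  0.1003] phi 96.9 tilt z [ 4.7e-03 -5.0e-04 -1.0e+00] F [ 0.4  1.2 14.1] w 0.0423 g 55.0
[ 0.08749133 -0.04475796 -0.0231631 ]
43 [ 0.5936 -0.1581  0.1379] wing dir -176.3
top px 46 deg -2.3 -2.5
top py 37 deg 1.4 3.4
scene px 39 deg -4.4 -0.4
scene py 33 deg 1.4 6.3
```

```bash
python3 -m pendant '[{"dp":[0,0,0],"rotation":[0,0,0.012],"jaw":0.4},{"dp":[0,0,0],"rotation":[0,0,0.02],"jaw":0.4},{"dp":[0,0,-0.03],"rotation":[0,0,0.02],"jaw":0.4},{"dp":[0,0,-0.06],"rotation":[0,0,0.02],"jaw":0.4},{"dp":[0,0,-0.09],"rotation":[0,0,0.02],"jaw":0.4},{"dp":[0,0,-0.09],"rotation":[0,0,0.02],"jaw":0.4}]'|tail -3; python3 go.py; python3 -c "
from bench import r;print(r.read_state()['torque'])"
```

```text
ft_force: [0.3, -0.4, -0.4]
width: 0.0424
grip_force: 55.0
t 9.97 at [ 0.6313 -0.1554  0.1109] phi 89.66 tilt z [-1.1e-03  2.0e-04 -1.0e+00] F [ 0.3 -0.4 -0.4] w 0.0424 g 55.0
[-0.0440703  -0.01366772  0.06643375]
```

```bash
python3 -m pendant '[{"dp":[0,0,-0.05],"rotation":[0,0,0],"jaw":0.4},{"dp":[0,0,-0.12],"rotation":[0,0,0],"jaw":0.4},{"dp":[0,0,-0.2],"rotation":[0,0,0],"jaw":0.4},{"dp":[0,0,-0.3],"rotation":[0,0,0],"jaw":0.4},{"dp":[0,0,-0.4],"rotation":[0,0,0],"jaw":0.4}]'|tail -3; python3 go.py .529 -.4276 .17 62;  python3 - <<'E'
from bench import camera
import cv2,numpy as np
b=camera("scene");np.savez("scene4.npz",**b)
cv2.imwrite("pics/c4.png",cv2.resize(b["image"][170:260,260:350,::-1],(560,560),interpolation=cv2.INTER_CUBIC))
E
```

```text
ft_force: [-0.6, -0.5, -0.8]
width: 0.0424
grip_force: 55.0
t 10.6 at [ 0.632  -0.1554  0.1726] phi 89.67 tilt z [ 6.e-04  0.e+00 -1.e+00] F [-0.6 -0.5 -0.8] w 0.0424 g 55.0
dp [ 0.6761 -1.8188  0.0166]
rot [0.     0.0001 0.0769]
```

View pics/c4.png

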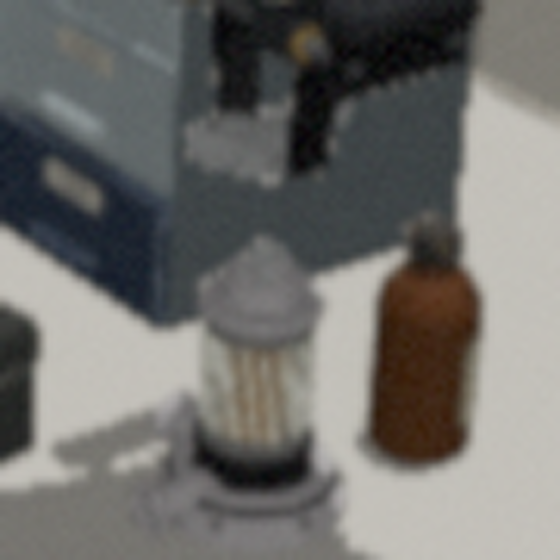

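The picture shows the nut held level between the fingers (crop (240,145)), with the stud and spacer left on the element at (262,290). Now I'll carry the nut to the tray.

```bash
python3 -m pendant '[{"dp":[0.12,-0.3,0],"rotation":[0,0,0],"jaw":0.4},{"dp":[0.24,-0.6,0],"rotation":[0,0,0],"jaw":0.4},{"dp":[0.34,-0.91,0.01],"rotation":[0,0,0],"jaw":0.4}]'|tail -3
python3 -m pendant '[{"dp":[0.12,-0.3,0],"rotation":[0,0,0.025],"jaw":0.4},{"dp":[0.24,-0.6,0],"rotation":[0,0,0.05],"jaw":0.4},{"dp":[0.336,-0.909,0.01],"rotation":[0,0,0.077],"jaw":0.4},{"dp":[0.336,-0.909,0.01],"rotation":[0,0,0.077],"jaw":0.4},{"dp":[0.336,-0.909,0.01],"rotation":[0,0,0.077],"jaw":0.4}]'|tail -3
python3 go.py .529 -.4276 .03 62
python3 - <<'E'
from h import *
from bench import camera
c=camera("scene");P=pts(c);np.savez("scene5.npz",**c)
k=P[(np.hypot(P[...,0]-.529,P[...,1]+.4276)<.065)&(P[...,2]>.12)&(P[...,2]<.23)]
im=c["image"][(np.hypot(P[...,0]-.529,P[...,1]+.4276)<.065)&(P[...,2]>.12)&(P[...,2]<.23)].max(1)
d=k[im<50];b=k[im>75];print("finger low",np.sort(d[:,2])[:5],"nut low",np.sort(b[:,2])[:8],len(b),b.mean(0))
E
```

```text
ft_force: [0.7, -1.3, -1.8]
width: 0.0424
grip_force: 55.0
ft_force: [0.2, -0.5, -0.5]
width: 0.0425
grip_force: 55.0
t 11.65 at [ 0.5292 -0.4271  0.1681] phi 62.01 tilt z [ 2.e-04  6.e-04 -1.e+00] F [ 0.2 -0.5 -0.5] w 0.0425 g 55.0
dp [-1.000e-04 -3.900e-03  9.207e-01]
rot [ 0.0001 -0.      0.    ]
finger low [0.19290197 0.19368867 0.19529415 0.19618187 0.1968647 ] nut low [0.18718836 0.18782444 0.1879004  0.1881407  0.18832453 0.18905175
 0.18913935 0.18945627] 227 [ 0.51500423 -0.42471759  0.20030894]
```

```bash
python3 -m pendant '[{"dp":[0,0,0.3],"rotation":[0,0,0],"jaw":0.4},{"dp":[0,0,0.6],"rotation":[0,0,0],"jaw":0.4},{"dp":[0,0,0.85],"rotation":[0,0,0],"jaw":0.4},{"dp":[0,0,0.95],"rotation":[0,0,0],"jaw":0.4}]'|tail -3
python3 -m pendant '[{"dp":[0,0,0.1],"rotation":[0,0,0],"jaw":0.4},{"dp":[0,0,0.18],"rotation":[0,0,0],"jaw":0.4},{"dp":[0,0,0.25],"rotation":[0,0,0],"jaw":0.4},{"dp":[0,0,0.25],"rotation":[0,0,0],"jaw":0.4}]'|tail -3
python3 go.py
```

```text
ft_force: [0.4, -0.3, -0.7]
width: 0.0424
grip_force: 55.0
ft_force: [0.4, -0.2, -0.7]
width: 0.0421
grip_force: 55.0
t 12.7 at [ 0.5286 -0.4273 -0.0124] phi 61.95 tilt z [-7.e-04  6.e-04 -1.e+00] F [ 0.4 -0.2 -0.7] w 0.0421 g 55.0
```

```bash
python3 -m pendant '[{"dp":[0,0,0.015],"rotation":[0,0,0],"jaw":0.4},{"dp":[0,0,0.025],"rotation":[0,0,0],"jaw":0.4},{"dp":[0,0,0.03],"rotation":[0,0,0],"jaw":0.4},{"dp":[0,0,0.03],"rotation":[0,0,0],"jaw":0.4}]'|tail -3
python3 go.py
```

```text
ft_force: [-0.0, 0.6, 0.4]
width: 0.0422
grip_force: 55.0
t 13.2 at [ 0.529  -0.4277 -0.0161] phi 61.95 tilt z [ 3.e-04 -1.e-04 -1.e+00] F [-0.   0.6  0.4] w 0.0422 g 55.0
```

```bash
python3 -m pendant '[{"dp":[0,0,0.008],"rotation":[0,0,0],"jaw":0.4},{"dp":[0,0,0.008],"rotation":[0,0,0],"jaw":0.4}]'|tail -3
python3 go.py
```

```text
ft_force: [-3.5, 5.0, 11.9]
width: 0.0424
grip_force: 55.0
t 13.45 at [ 0.529  -0.4276 -0.0162] phi 61.95 tilt z [ 6.e-04  3.e-04 -1.e+00] F [-3.5  5.  11.9] w 0.0424 g 55.0
```

```bash
python3 -m pendant '[{"dp":[0,0,-0.005],"rotation":[0,0,0],"jaw":0.48},{"dp":[0,0,-0.005],"rotation":[0,0,0],"jaw":0.55},{"dp":[0,0,-0.005],"rotation":[0,0,0],"jaw":0.62},{"dp":[0,0,-0.005],"rotation":[0,0,0],"jaw":0.62},{"dp":[0,0,-0.1],"rotation":[0,0,0],"jaw":0.62},{"dp":[0,0,-0.4],"rotation":[0,0,0],"jaw":0.62},{"dp":[0,0,-0.7],"rotation":[0,0,0],"jaw":0.62},{"dp":[0,0,-1],"rotation":[0,0,0],"jaw":0.62}]' 15|tail -3
python3 go.py .632 -.1545 .17 -28
python3 - <<'E'
from h import *
from bench import camera
c=camera("scene");P=pts(c);np.savez("scene6.npz",**c)
o=np.array([.492,-.365]);ex=np.array([np.cos(np.radians(62)),np.sin(np.radians(62))]);ey=np.array([-ex[1],ex[0]])
d=P[...,:2]-o;a=d@ex;b=d@ey
m=(abs(a)<.074)&(b>-.112)&(b<.008)&(P[...,2]>.011)&(P[...,2]<.04);k=P[m];print(m.sum(),"nut local",np.percentile(a[m],[2,50,98]).round(3),np.percentile(b[m],[2,50,98]).round(3),"z",np.percentile(k[:,2],[2,98]))
E
```

```text
ft_force: [-0.1, 0.0, 0.5]
width: 0.0538
grip_force: 0.0
t 14.45 at [ 0.5288 -0.4278  0.1351] phi 61.93 tilt z [ 7.e-04 -6.e-04 -1.e+00] F [-0.1  0.   0.5] w 0.0538 g 0.0
dp [ 0.2498  1.9314 -0.2334]
rot [1.000e-04 1.000e-04 2.498e-01]
288 nut local [-0.06  -0.041 -0.018] [-0.104 -0.061 -0.014] z [0.01134054 0.03003117]
```

```bash
python3 -m pendant '[{"dp":[0.02,0.1,-0.2],"rotation":[0,0,0.02],"jaw":0.62},{"dp":[0.05,0.4,-0.23],"rotation":[0,0,0.048],"jaw":0.62},{"dp":[0.09,0.7,-0.23],"rotation":[0,0,0.076],"jaw":0.62},{"dp":[0.13,0.96,-0.23],"rotation":[0,0,0.104],"jaw":0.62},{"dp":[0.13,0.96,-0.23],"rotation":[0,0,0.125],"jaw":0.62}]' 15|tail -3
python3 go.py .6325 -.1553 .17 -28
python3 - <<'E'
from h import *
from bench import camera
o=np.array([.6325,-.1553])
for n in("scene","top"):
    c=camera(n);P=pts(c);np.savez(n+"7.npz",**c)
    rr=np.hypot(P[...,0]-o[0],P[...,1]-o[1]);z=P[...,2];k=P[(rr<.05)&(z>.09)&(z<.16)];print(n,len(k))
    print(np.histogram(k[:,2],np.arange(.09,.161,.005))[0])
    for lo,hi in((.112,.121),(.124,.1345)):
        q=k[(k[:,2]>lo)&(k[:,2]<hi)];print(len(q),q.mean(0).round(4),np.percentile(q,[3,97],axis=0).round(4).tolist())
E
```

```text
ft_force: [-0.9, -1.0, -0.4]
width: 0.0542
grip_force: 0.0
t 15.12 at [ 0.5816 -0.2869  0.1674] phi 17.0 tilt z [ 0.0012  0.0019 -1.    ] F [-0.9 -1.  -0.4] w 0.0542 g 0.0
dp [ 0.7399  0.5809 -0.015 ]
rot [ 0.0002 -0.0003  0.125 ]
scene 306
[30 24 22 21 26 70 28 41 20 11 10  3  0  0]
97 [ 0.6196 -0.1601  0.1168] [[0.5992, -0.1824, 0.113], [0.6482, -0.127, 0.1202]]
67 [ 0.6278 -0.1574  0.1284] [[0.6118, -0.1727, 0.1244], [0.6464, -0.1377, 0.1329]]
top 376
[  2   3   0   7  69 163  33  28  44  11   8   8   0   0]
245 [ 0.6292 -0.1548  0.1167] [[0.6033, -0.1825, 0.113], [0.6587, -0.127, 0.1207]]
75 [ 0.6304 -0.155   0.1303] [[0.6129, -0.1727, 0.1251], [0.6484, -0.1366, 0.1343]]
```

```bash
python3 -m pendant '[{"dp":[0.2,0.15,0],"rotation":[0,0,0.025],"jaw":0.62},{"dp":[0.45,0.35,0],"rotation":[0,0,0.053],"jaw":0.62},{"dp":[0.736,0.58,0],"rotation":[0,0,0.081],"jaw":0.62},{"dp":[0.736,0.58,0],"rotation":[0,0,0.108],"jaw":0.62},{"dp":[0.736,0.58,0.1],"rotation":[0,0,0.125],"jaw":0.62},{"dp":[0.736,0.58,0.2],"rotation":[0,0,0.125],"jaw":0.62},{"dp":[0.736,0.58,0.3],"rotation":[0,0,0.125],"jaw":0.62}]' 15|tail -3
python3 go.py .632 -.155 .097 -28
```

```text
ft_force: [0.3, -0.4, -1.1]
width: 0.0538
grip_force: 0.0
t 16.1 at [ 0.6302 -0.1609  0.1213] phi -27.88 tilt z [-0.e+00  1.e-04 -1.e+00] F [ 0.3 -0.4 -1.1] w 0.0538 g 0.0
dp [ 0.0405 -0.0078  0.1617]
rot [-0.     -0.      0.0003]
```

```bash
python3 -m pendant '[{"dp":[0.04,-0.008,0.05],"rotation":[0,0,0],"jaw":0.62},{"dp":[0.04,-0.008,0.12],"rotation":[0,0,0],"jaw":0.62},{"dp":[0.04,-0.008,0.155],"rotation":[0,0,0],"jaw":0.62},{"dp":[0.04,-0.008,0.155],"rotation":[0,0,0],"jaw":0.62},{"dp":[0.04,-0.008,0.155],"rotation":[0,0,0],"jaw":0.52},{"dp":[0.04,-0.008,0.155],"rotation":[0,0,0],"jaw":0.42},{"dp":[0.04,-0.008,0.155],"rotation":[0,0,0],"jaw":0.38},{"dp":[0.04,-0.008,0.155],"rotation":[0,0,0],"jaw":0.38}]' 8|tail -3
python3 go.py; python3 tip.py
```

```text
ft_force: [-1.5, 0.7, 2.5]
width: 0.0394
grip_force: 8.0
t 17.1 at [ 0.6323 -0.1545  0.099 ] phi -28.05 tilt z [ 3.e-04  1.e-04 -1.e+00] F [-1.5  0.7  2.5] w 0.0394 g 8.0
[ 0.63229863 -0.15453307  0.09901142] 0.03956323917330884
75 zmin [0.1222 0.1233 0.1238 0.1239 0.1245 0.1251]
[ 0.6046 -0.148   0.1315] [ 0.5992 -0.1542  0.1222] [ 0.6121 -0.1297  0.1399]
[ 0.6473 -0.1701  0.1329] [ 0.6423 -0.1786  0.1233] [ 0.6516 -0.1642  0.1413]
```

```bash
python3 -m pendant '[{"dp":[0,0,0],"rotation":[0,0,0],"jaw":0.34},{"dp":[0,0,-0.02],"rotation":[0,0,0],"jaw":0.34},{"dp":[0,0,-0.06],"rotation":[0,0,0],"jaw":0.34},{"dp":[0,0,-0.12],"rotation":[0,0,0],"jaw":0.34},{"dp":[0,0,-0.22],"rotation":[0,0,0],"jaw":0.34},{"dp":[0,0,-0.35],"rotation":[0,0,0],"jaw":0.34},{"dp":[0,0,-0.48],"rotation":[0,0,0],"jaw":0.34},{"dp":[0,0,-0.48],"rotation":[0,0,0],"jaw":0.34}]' 30|tail -3
python3 go.py .580 -.359 .17 -28;  python3 - <<'E'
from bench import camera
from h import *
b=camera("scene");np.savez("scene8.npz",**b);P=pts(b)
cv2.imwrite("pics/c8.png",cv2.resize(b["image"][160:340,240:420,::-1],(600,600),interpolation=cv2.INTER_CUBIC))
k=P[(np.hypot(P[...,0]-.6325,P[...,1]+.155)<.026)&(P[...,2]>.09)&(P[...,2]<.15)];print("element top",np.histogram(k[:,2],np.arange(.09,.151,.005)))
k=P[(np.hypot(P[...,0]-.6325,P[...,1]+.155)<.04)&(P[...,2]>.15)&(P[...,2]<.19)&(b["image"].max(2)>70)];print("spacer low",np.sort(k[:,2])[:6])
E
```

```text
ft_force: [0.5, 0.0, -0.8]
width: 0.0385
grip_force: 30.0
t 18.15 at [ 0.6331 -0.1549  0.173 ] phi -28.05 tilt z [ 3.2e-03 -3.0e-04 -1.0e+00] F [ 0.5  0.  -0.8] w 0.0385 g 30.0
dp [-1.3672  0.327   0.0189]
rot [ 0.0005 -0.0002 -0.0001]
element top (array([18, 23, 28, 46, 43,  7,  2,  6,  3, 11,  9,  3]), array([0.09 , 0.095, 0.1  , 0.105, 0.11 , 0.115, 0.12 , 0.125, 0.13 ,
       0.135, 0.14 , 0.145, 0.15 ]))
spacer low [0.18462756 0.185208   0.18522868 0.18568353 0.18580915 0.18617841]
```

View pics/c8.png

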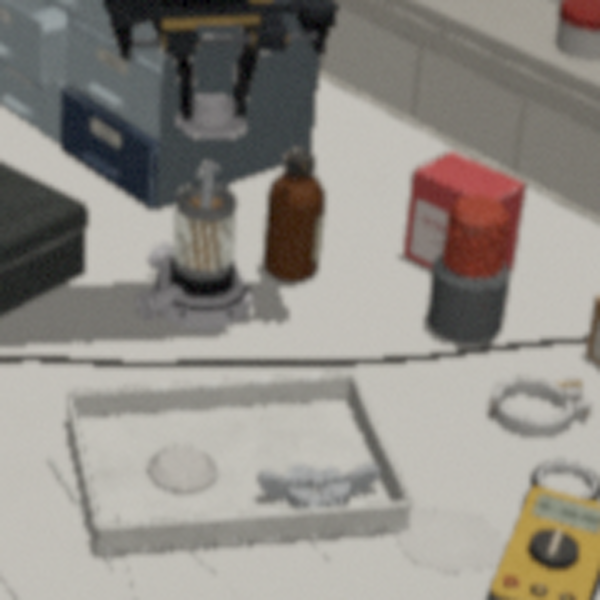

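The picture shows the spacer held level at (212,115), the element standing on the stud at (205,230), the nut upright in the tray at (315,485) and the blank at (183,468), so I carry the spacer across.

```bash
python3 -m pendant '[{"dp":[-0.3,0.07,0],"rotation":[0,0,0],"jaw":0.34},{"dp":[-0.6,0.14,0],"rotation":[0,0,0],"jaw":0.34},{"dp":[-0.9,0.215,0],"rotation":[0,0,0],"jaw":0.34}]'|tail -3
python3 -m pendant '[{"dp":[-0.3,0.07,0],"rotation":[0,0,0],"jaw":0.34},{"dp":[-0.467,0.112,0.1],"rotation":[0,0,0],"jaw":0.34},{"dp":[-0.467,0.112,0.3],"rotation":[0,0,0],"jaw":0.34},{"dp":[-0.467,0.112,0.5],"rotation":[0,0,0],"jaw":0.34},{"dp":[-0.467,0.112,0.75],"rotation":[0,0,0],"jaw":0.34},{"dp":[-0.467,0.112,0.9],"rotation":[0,0,0],"jaw":0.34},{"dp":[-0.467,0.112,0.9],"rotation":[0,0,0],"jaw":0.34}]'|tail -3
python3 go.py .580 -.359 -.003 -28
```

```text
ft_force: [0.4, 0.3, -1.2]
width: 0.0386
grip_force: 30.0
ft_force: [-0.1, -1.0, -0.7]
width: 0.0386
grip_force: 30.0
t 19.45 at [ 0.5781 -0.3578  0.0339] phi -28.05 tilt z [-0.0029  0.0015 -1.    ] F [-0.1 -1.  -0.7] w 0.0386 g 30.0
dp [-0.0011  0.0159  0.246 ]
rot [-0.0005  0.     -0.0001]
```

```bash
python3 -m pendant '[{"dp":[0,0.008,0.1],"rotation":[0,0,0],"jaw":0.34},{"dp":[0,0.008,0.18],"rotation":[0,0,0],"jaw":0.34},{"dp":[0,0.008,0.225],"rotation":[0,0,0],"jaw":0.34},{"dp":[0,0.008,0.235],"rotation":[0,0,0],"jaw":0.34},{"dp":[0,0.008,0.235],"rotation":[0,0,0],"jaw":0.34}]'|tail -3
python3 go.py
python3 -m pendant '[{"dp":[0,0,0.01],"rotation":[0,0,0],"jaw":0.34},{"dp":[0,0,0.014],"rotation":[0,0,0],"jaw":0.34},{"dp":[0,0,0.014],"rotation":[0,0,0],"jaw":0.34}]'|tail -3
python3 go.py
```

```text
ft_force: [-0.1, -0.2, -0.1]
width: 0.0383
grip_force: 30.0
t 20.07 at [ 0.5802 -0.3592  0.0007] phi -28.05 tilt z [ 2.e-04 -1.e-04 -1.e+00] F [-0.1 -0.2 -0.1] w 0.0383 g 30.0
ft_force: [0.6, -0.4, -2.0]
width: 0.0385
grip_force: 30.0
t 20.45 at [ 0.5801 -0.359  -0.0016] phi -28.05 tilt z [ 1.e-04  1.e-04 -1.e+00] F [ 0.6 -0.4 -2. ] w 0.0385 g 30.0
```

```bash
python3 -m pendant '[{"dp":[0,0,0.008],"rotation":[0,0,0],"jaw":0.34},{"dp":[0,0,0.014],"rotation":[0,0,0],"jaw":0.34},{"dp":[0,0,0.014],"rotation":[0,0,0],"jaw":0.34}]'|tail -3
python3 go.py
```

```text
ft_force: [-0.1, -0.6, -0.8]
width: 0.0383
grip_force: 30.0
t 20.82 at [ 0.5801 -0.3591 -0.0038] phi -28.05 tilt z [-0.e+00  1.e-04 -1.e+00] F [-0.1 -0.6 -0.8] w 0.0383 g 30.0
```

```bash
python3 -m pendant '[{"dp":[0,0,0.006],"rotation":[0,0,0],"jaw":0.34},{"dp":[0,0,0.01],"rotation":[0,0,0],"jaw":0.34},{"dp":[0,0,0.01],"rotation":[0,0,0],"jaw":0.34}]'|tail -3
python3 go.py
```

```text
ft_force: [-3.8, 2.9, 9.2]
width: 0.0382
grip_force: 30.0
t 21.2 at [ 0.5802 -0.3592 -0.0041] phi -28.05 tilt z [ 5.e-04  4.e-04 -1.e+00] F [-3.8  2.9  9.2] w 0.0382 g 30.0
```

```bash
python3 -m pendant '[{"dp":[0,0,-0.005],"rotation":[0,0,0],"jaw":0.44},{"dp":[0,0,-0.005],"rotation":[0,0,0],"jaw":0.52},{"dp":[0,0,-0.005],"rotation":[0,0,0],"jaw":0.52},{"dp":[0,0,-0.1],"rotation":[0,0,0],"jaw":0.52},{"dp":[0,0,-0.4],"rotation":[0,0,0],"jaw":0.55},{"dp":[0,0,-0.7],"rotation":[0,0,0],"jaw":0.7},{"dp":[0,0,-1],"rotation":[0,0,0],"jaw":0.87}]' 15|tail -3
python3 go.py .632 -.155 .17 -28
python3 - <<'E'
from h import *
from bench import camera
o=np.array([.492,-.365]);ex=np.array([np.cos(np.radians(62)),np.sin(np.radians(62))]);ey=np.array([-ex[1],ex[0]])
for n in("scene",):
    c=camera(n);P=pts(c);np.savez(n+"9.npz",**c);d=P[...,:2]-o;a=d@ex;b=d@ey
    for nm,m in(("nut",(a<-.01)&(a>-.074)&(b>-.112)&(b<.008)&(P[...,2]>.011)),("spacer",(a>.0)&(a<.08)&(b>-.112)&(b<-.03)&(P[...,2]>.02)),("blank",(abs(a)<.04)&(b>.01)&(b<.075)&(P[...,2]>.01)),("el room",(a>.01)&(a<.08)&(b<.03)&(b>-.04)&(P[...,2]>.01))):
        m=m&(P[...,2]<.045);print(nm,m.sum(),np.percentile(a[m],[2,50,98]).round(3),np.percentile(b[m],[2,50,98]).round(3),np.percentile(P[m][:,2],[50,98]))
E
```

```text
ft_force: [-0.6, 0.6, -1.0]
width: 0.0607
grip_force: 0.0
t 22.07 at [ 0.58   -0.3593  0.1473] phi -28.07 tilt z [ 7.e-04 -5.e-04 -1.e+00] F [-0.6  0.6 -1. ] w 0.0607 g 0.0
dp [ 1.3647 -0.335  -0.152 ]
rot [ 0.0001  0.     -0.0002]
nut 289 [-0.06  -0.041 -0.017] [-0.104 -0.061 -0.013] [0.01821393 0.03054194]
spacer 99 [0.028 0.046 0.08 ] [-0.091 -0.073 -0.055] [0.02575077 0.03172222]
blank 171 [-0.022 -0.002  0.02 ] [0.018 0.04  0.063] [0.01430672 0.01814211]
el room 11 [0.01  0.019 0.08 ] [-0.029  0.021  0.029] [0.01327097 0.02776288]
```

```bash
python3 -m pendant '[{"dp":[0.1,-0.02,-0.15],"rotation":[0,0,0],"jaw":0.87},{"dp":[0.5,-0.12,-0.15],"rotation":[0,0,0],"jaw":0.87},{"dp":[0.9,-0.22,-0.15],"rotation":[0,0,0],"jaw":0.87}]' 12|tail -3
python3 -m pendant '[{"dp":[0.3,-0.08,0],"rotation":[0,0,0],"jaw":0.87},{"dp":[0.465,-0.115,0],"rotation":[0,0,0],"jaw":0.87},{"dp":[0.465,-0.115,0.03],"rotation":[0,0,0],"jaw":0.87},{"dp":[0.465,-0.115,0.2],"rotation":[0,0,0],"jaw":0.87},{"dp":[0.465,-0.115,0.3],"rotation":[0,0,0],"jaw":0.87},{"dp":[0.465,-0.115,0.3],"rotation":[0,0,0],"jaw":0.87}]' 12
python3 go.py .6325 -.155 .0625 -28; python3 tip.py
```

```text
ft_force: [1.6, -0.1, 0.5]
width: 0.0758
grip_force: 0.0
time: 23.25
ee_pos: [0.6311, -0.1551, 0.1212]
eef_rot: [0.858, 0.514, -0.001, -0.001]
ft_force: [0.2, -0.5, 0.4]
width: 0.0753
grip_force: 0.0
t 23.25 at [ 0.6311 -0.1551  0.1212] phi -28.11 tilt z [-2.3e-03  2.0e-04 -1.0e+00] F [ 0.2 -0.5  0.4] w 0.0753 g 0.0
dp [0.0057 0.0089 0.3915]
rot [-0.0003  0.0001 -0.0003]
[ 0.63169085 -0.15529545  0.12226003] 0.0759316616494117
78 zmin [0.1453 0.1455 0.1458 0.1465 0.1489 0.1495]
[ 0.5855 -0.1413  0.1557] [ 0.5807 -0.1457  0.1465] [ 0.5907 -0.1347  0.1647]
[ 0.6637 -0.1783  0.1552] [ 0.6583 -0.1853  0.1453] [ 0.6674 -0.1687  0.1653]
```

```bash
python3 -m pendant '[{"dp":[0.006,0.006,0.15],"rotation":[0,0,0],"jaw":0.87},{"dp":[0.006,0.006,0.28],"rotation":[0,0,0],"jaw":0.87},{"dp":[0.006,0.006,0.37],"rotation":[0,0,0],"jaw":0.87},{"dp":[0.006,0.006,0.39],"rotation":[0,0,0],"jaw":0.87},{"dp":[0.006,0.006,0.39],"rotation":[0,0,0],"jaw":0.8},{"dp":[0.006,0.006,0.39],"rotation":[0,0,0],"jaw":0.72},{"dp":[0.006,0.006,0.39],"rotation":[0,0,0],"jaw":0.66},{"dp":[0.006,0.006,0.39],"rotation":[0,0,0],"jaw":0.6}]' 8
python3 -m pendant '[{"dp":[0,0,0],"rotation":[0,0,0],"jaw":0.58},{"dp":[0,0,0],"rotation":[0,0,0],"jaw":0.58},{"dp":[0,0,0],"rotation":[0,0,0],"jaw":0.58}]' 8
python3 go.py
```

```text
time: 24.3
ee_pos: [0.6333, -0.1543, 0.0641]
eef_rot: [0.857, 0.515, 0.0, -0.0]
ft_force: [-2.5, 1.5, 3.4]
width: 0.0563
grip_force: 8.0
time: 24.68
ee_pos: [0.6333, -0.1543, 0.0639]
eef_rot: [0.857, 0.515, 0.0, -0.0]
ft_force: [-2.0, 2.3, 5.5]
width: 0.057
grip_force: 8.0
t 24.68 at [ 0.6333 -0.1543  0.0639] phi -28.05 tilt z [ 1.e-04  3.e-04 -1.e+00] F [-2.   2.3  5.5] w 0.057 g 8.0
```

```bash
python3 -m pendant '[{"dp":[0,-0.005,0],"rotation":[0,0,0],"jaw":0.55},{"dp":[0,-0.005,-0.02],"rotation":[0,0,0],"jaw":0.55},{"dp":[0,-0.005,-0.06],"rotation":[0,0,0],"jaw":0.55},{"dp":[0,-0.005,-0.1],"rotation":[0,0,0],"jaw":0.55},{"dp":[0,-0.005,-0.15],"rotation":[0,0,0],"jaw":0.55}]' 22
python3 go.py
python3 -c "
from bench import r;print(r.read_state()['torque'])"
```

```text
time: 25.3
ee_pos: [0.6326, -0.154, 0.0866]
eef_rot: [0.857, 0.515, -0.0, -0.0]
ft_force: [-0.2, 0.5, -3.1]
width: 0.0563
grip_force: 22.0
t 25.3 at [ 0.6326 -0.154   0.0866] phi -28.05 tilt z [-1.e-04  1.e-04 -1.e+00] F [-0.2  0.5 -3.1] w 0.0563 g 22.0
[-0.09678916  0.14785563  0.00844661]
```

```bash
python3 -m pendant '[{"dp":[0,0,-0.08],"rotation":[0,0,0],"jaw":0.55},{"dp":[0,0,-0.2],"rotation":[0,0,0],"jaw":0.55},{"dp":[0,0,-0.34],"rotation":[0,0,0],"jaw":0.55},{"dp":[0,0,-0.48],"rotation":[0,0,0],"jaw":0.55},{"dp":[0,0,-0.62],"rotation":[0,0,0],"jaw":0.55},{"dp":[0,0,-0.7],"rotation":[0,0,0],"jaw":0.55},{"dp":[0,0,-0.7],"rotation":[0,0,0],"jaw":0.55}]' 22
python3 go.py .518 -.3245 .19 -28
python3 - <<'E'
from bench import camera
from h import *
b=camera("scene");np.savez("scene10.npz",**b);P=pts(b)
cv2.imwrite("pics/c10.png",cv2.resize(b["image"][130:260,250:380,::-1],(520,520),interpolation=cv2.INTER_CUBIC))
k=P[(np.hypot(P[...,0]-.6325,P[...,1]+.155)<.035)&(P[...,2]>.148)&(P[...,2]<.25)];print(np.sort(k[:,2])[:8].round(3))
E
```

```text
time: 26.18
ee_pos: [0.633, -0.1542, 0.1922]
eef_rot: [0.857, 0.515, 0.001, 0.0]
ft_force: [-0.5, -0.0, -2.6]
width: 0.0562
grip_force: 22.0
t 26.18 at [ 0.633  -0.1542  0.1922] phi -28.05 tilt z [ 1.3e-03 -1.0e-04 -1.0e+00] F [-0.5 -0.  -2.6] w 0.0562 g 22.0
dp [-1.3623 -0.1426  0.0135]
rot [ 0.0002 -0.0001 -0.0001]
[0.168 0.169 0.169 0.169 0.169 0.17  0.171 0.171]
```

View pics/c10.png

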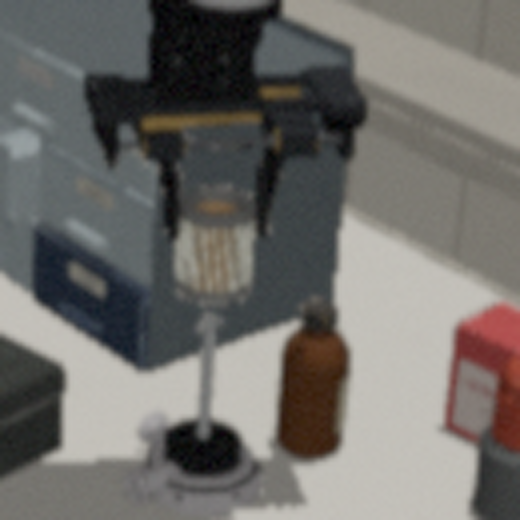

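The picture shows the element hanging upright between the fingers at (213,245), clear of the stud top at (208,322), so I carry it gently to the tray.

```bash
python3 -m pendant '[{"dp":[-0.08,-0.01,0],"rotation":[0,0,0],"jaw":0.55},{"dp":[-0.22,-0.02,0],"rotation":[0,0,0],"jaw":0.55},{"dp":[-0.4,-0.04,0],"rotation":[0,0,0],"jaw":0.55},{"dp":[-0.58,-0.06,0],"rotation":[0,0,0],"jaw":0.55},{"dp":[-0.75,-0.08,0],"rotation":[0,0,0],"jaw":0.55},{"dp":[-0.9,-0.095,0],"rotation":[0,0,0],"jaw":0.55}]'|tail -3
python3 -m pendant '[{"dp":[-0.15,-0.016,0],"rotation":[0,0,0],"jaw":0.55},{"dp":[-0.3,-0.03,0],"rotation":[0,0,0],"jaw":0.55},{"dp":[-0.42,-0.044,0],"rotation":[0,0,0],"jaw":0.55},{"dp":[-0.462,-0.048,0.05],"rotation":[0,0,0],"jaw":0.55},{"dp":[-0.462,-0.048,0.2],"rotation":[0,0,0],"jaw":0.55},{"dp":[-0.462,-0.048,0.4],"rotation":[0,0,0],"jaw":0.55},{"dp":[-0.462,-0.048,0.55],"rotation":[0,0,0],"jaw":0.55},{"dp":[-0.462,-0.048,0.6],"rotation":[0,0,0],"jaw":0.55}]'|tail -3
python3 go.py .518 -.3245 .027 -28
```

```text
ft_force: [0.4, 0.3, -2.2]
width: 0.056
grip_force: 22.0
ft_force: [-0.3, -0.4, -1.7]
width: 0.0563
grip_force: 22.0
t 27.98 at [ 0.5173 -0.3231  0.0994] phi -27.99 tilt z [-0.0022  0.0013 -1.    ] F [-0.3 -0.4 -1.7] w 0.0563 g 22.0
dp [-0.0059  0.0096  0.4829]
rot [-0.0004 -0.      0.    ]
```

```bash
python3 -m pendant '[{"dp":[0,0,0.1],"rotation":[0,0,0],"jaw":0.55},{"dp":[0,0,0.24],"rotation":[0,0,0],"jaw":0.55},{"dp":[0,0,0.36],"rotation":[0,0,0],"jaw":0.55},{"dp":[0,0,0.43],"rotation":[0,0,0],"jaw":0.55},{"dp":[0,0,0.46],"rotation":[0,0,0],"jaw":0.55},{"dp":[0,0,0.46],"rotation":[0,0,0],"jaw":0.55}]'|tail -3
python3 go.py .518 -.3245 .027 -28
python3 -m pendant '[{"dp":[0,0,0.01],"rotation":[0,0,0],"jaw":0.55},{"dp":[0,0,0.016],"rotation":[0,0,0],"jaw":0.55},{"dp":[0,0,0.016],"rotation":[0,0,0],"jaw":0.55}]'|tail -3
python3 go.py
```

```text
ft_force: [-0.5, -0.1, -1.9]
width: 0.0564
grip_force: 22.0
t 28.73 at [ 0.5177 -0.3244  0.0323] phi -28.06 tilt z [ 1.e-04 -1.e-04 -1.e+00] F [-0.5 -0.1 -1.9] w 0.0564 g 22.0
dp [0.0005 0.0024 0.0354]
rot [ 0.      0.     -0.0002]
ft_force: [0.1, 0.2, -1.5]
width: 0.0562
grip_force: 22.0
t 29.1 at [ 0.5177 -0.3242  0.03  ] phi -28.04 tilt z [ 3.e-04  0.e+00 -1.e+00] F [ 0.1  0.2 -1.5] w 0.0562 g 22.0
```

```bash
python3 -m pendant '[{"dp":[0,0,0.008],"rotation":[0,0,0],"jaw":0.55},{"dp":[0,0,0.012],"rotation":[0,0,0],"jaw":0.55},{"dp":[0,0,0.012],"rotation":[0,0,0],"jaw":0.55}]'|tail -3
python3 go.py
```

```text
ft_force: [-0.7, 0.4, -2.1]
width: 0.0564
grip_force: 22.0
t 29.48 at [ 0.5176 -0.3242  0.028 ] phi -28.05 tilt z [-1.e-04  1.e-04 -1.e+00] F [-0.7  0.4 -2.1] w 0.0564 g 22.0
```

```bash
python3 -m pendant '[{"dp":[0,0,0.008],"rotation":[0,0,0],"jaw":0.55},{"dp":[0,0,0.008],"rotation":[0,0,0],"jaw":0.55},{"dp":[0,0,0.008],"rotation":[0,0,0],"jaw":0.55}]'|tail -3
python3 go.py
```

```text
ft_force: [-1.9, 1.0, 3.7]
width: 0.0561
grip_force: 22.0
t 29.85 at [ 0.5177 -0.3243  0.0271] phi -28.05 tilt z [ 3.e-04  1.e-04 -1.e+00] F [-1.9  1.   3.7] w 0.0561 g 22.0
```

Contact: the element is on the floor. I'll open gently and lift clear.

```bash
python3 -m pendant '[{"dp":[0,0,0],"rotation":[0,0,0],"jaw":0.66},{"dp":[0,0,0],"rotation":[0,0,0],"jaw":0.72},{"dp":[0,0,0],"rotation":[0,0,0],"jaw":0.8},{"dp":[0,0,0],"rotation":[0,0,0],"jaw":0.8},{"dp":[0,0,-0.1],"rotation":[0,0,0],"jaw":0.8},{"dp":[0,0,-0.4],"rotation":[0,0,0],"jaw":0.8},{"dp":[0,0,-0.8],"rotation":[0,0,0],"jaw":0.8},{"dp":[0,0,-1],"rotation":[0,0,0],"jaw":0.8}]' 8|tail -3
python3 -m pendant '[{"dp":[0.1,0.1,-0.3],"rotation":[0,0,0],"jaw":0.8},{"dp":[0.3,-0.3,-0.5],"rotation":[0,0,0],"jaw":0.8},{"dp":[0.3,-0.7,-0.5],"rotation":[0,0,0],"jaw":0.8},{"dp":[0.3,-1,-0.5],"rotation":[0,0,0],"jaw":0.8},{"dp":[0.3,-1,-0.5],"rotation":[0,0,0],"jaw":0.8}]'
python3 - <<'E'
from h import *
from bench import camera
c=camera("scene");P=pts(c);np.savez("scene11.npz",**c);cv2.imwrite("pics/c11.png",cv2.resize(c["image"][190:340,240:390,::-1],(600,600),interpolation=cv2.INTER_CUBIC))
o=np.array([.492,-.365]);ex=np.array([np.cos(np.radians(62)),np.sin(np.radians(62))]);ey=np.array([-ex[1],ex[0]])
d=P[...,:2]-o;a=d@ex;b=d@ey
m=(a>.0)&(a<.09)&(abs(b)<.05)&(P[...,2]>.067)&(P[...,2]<.09);print("el top",m.sum(),np.percentile(a[m],[2,98]).round(3),np.percentile(b[m],[2,98]).round(3),np.median(P[m][:,2]))
z=P[...,2];m=((z>.022)&(z<.034)&(P[...,0]>.3)&(P[...,0]<.62)&(P[...,1]<-.22)&(P[...,1]>-.56)).astype(np.uint8)
N,L,st,ce=cv2.connectedComponentsWithStats(cv2.morphologyEx(m,cv2.MORPH_CLOSE,np.ones((3,3))));i=st[1:,4].argmax()+1
print("tray",cv2.minAreaRect(P[(L==i)&(m>0)][:,:2].astype(np.float32)*1000))
E
```

```text
ft_force: [1.3, 0.4, -0.1]
width: 0.0701
grip_force: 0.0
time: 31.48
ee_pos: [0.4056, -0.2141, 0.2522]
eef_rot: [0.857, 0.514, 0.001, 0.0]
ft_force: [0.2, 1.1, -0.1]
width: 0.0695
grip_force: 0.0
el top 176 [0.018 0.073] [-0.027  0.024] 0.07311569412898172
tray ((492.96343994140625, -362.76446533203125), (182.72845458984375, 245.8395233154297), 62.238243103027344)
```

View pics/c11.png

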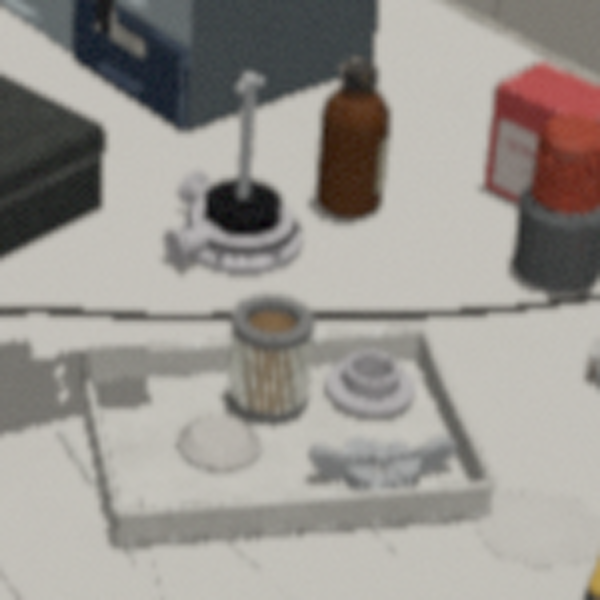

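The picture shows the element upright at (270,360), the spacer at (372,385) and the nut at (380,462), all flat in the tray. The blank at (218,442), the tray and the flask have not moved, and the arm is clear.

```bash
python3 -c "
from bench import r;print(r.close_job())"
```

```text
the job is handed in; nothing more can be done
None
```

The filter is stripped and handed in at about 31.5 s: the wing nut, spacer and element stand side by side, upright and released, on the tray's floor, and the last picture showed the tray, blank flange and flask where they were (I did not re-check the squeeze bottle).

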